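# Click a socket onto the ratchet's drive and tug-check it

## Robot

A 6-joint arm with a two-finger parallel gripper is mounted at the origin on a cart in front of the work surface, level with it; the furniture and walls round the work are solid. World frame = base frame: x ahead of the robot, y to its left, z up, the work surface at z = 0. Lengths are in m, angles in degrees, forces in N, time in s.
With the tool pointing down it reaches from about 0.4 to 0.825 m from the base axis. Payload 7 kg.
Tool frame: the origin (TCP) lies between the finger pads; the fingertips stand 11 mm ahead of it and the grasp point (between the pads) lies 8 mm behind it; z points along the fingers, y is the direction in which the jaws open and shut (so a half turn about z gives the same grasp; the last joint's range is limited). The gripper opens to 88 mm and grips with 3 to 60 N. Pads are 19 mm wide; open, the fingers measure 130 mm over their backs; the gripper's body (78 mm by 193 mm) begins 47 mm behind the grasp point.
Start: joints at [89.616, 20.546, 0.682, 0, -70.136, -16.507], TCP at [0.196, 0.646, 0.238] pointing down, gripper open.
Joint ranges: [-176.03, 176.03], [-82.01, 121.73], [-58.28, 71.71], [-173.87, 95.51], [-174.79, -0.11], [-173.66, 173.66]. Speed limits (degrees/s): [136.94, 136.94, 172.46, 180, 180, 180].

## Interface

Orientations are given as [roll, pitch, yaw] about the fixed x, y, z axes, in that order (R = Rz(yaw) Ry(pitch) Rx(roll)).
In Python, from plant import r gives the robot as it stands.
- The arm moves only by the shell command python3 -m inch 'ROWS' [OPENING] [FORCE]. ROWS is JSON, a list of rows, each an object of numbers: "x", "y", "z": the shift along the tool's x, y, z as a fraction of full scale; "yaw": the turn about the tool's z as a fraction of full scale. In form: [{"x": .., "y": .., "z": .., "yaw": ..}, ...]. A call has 1 to 5 rows; each row shifts and turns the pose as measured when the row begins, along the tool's axes as they then stand; what a row does not reach is not made up. Full scale, the value 1, is 0.025 m for a shift and 4 degrees for a turn. A row lasts 1/12 s, in which the tool goes at most 41.7 mm and 7.16 degrees, less where a joint would pass 70% of its speed; a pose out of reach is approached as far as the arm can. A call with a number of a shift or a turn outside -1 to 1 is refused whole. A call with a gripper value outside its range is refused whole. OPENING is the opening, from -1 (shut) to 1 (fully open), set as the call begins (- or left out, the last holds). The fingers move at their own pace and stop on an object; FORCE is the grip in N (left out, the last holds). Time passes only in rows, so rows that do not move let the fingers close. It gives the time, the measured TCP pose, the force and the opening at its end, in the units of the state.
- r.get_state(): the state, without advancing time (a new reading comes with each control period).
- r.capture(name): name is "scene" or "side" or "wrist"; returns (picture, depth): 384x512x3 uint8, red, green, blue; 384x512 float32, m along the optical axis (not along the pixel's ray), 0 where there is no reading.
- r.camera_info(name): a dict with "mtx" (3x3 intrinsics, pixels), "k1" (the pictures are not rectified: a ray, as slopes to the right and down, at radius r is drawn at 1 + k1 r^2 times it, then the intrinsics apply), "pose" (4x4, takes a point from camera to world coordinates). Camera axes: x right, y down, z forward; pixel columns grow to the right and rows downward; lengths in m; the calibration is good to about 2 mm. A picture is of the moment at which its call begins: read the wrist's pose just before it. camera_info takes no time and is no camera call; for the wrist camera it gives the pose at the moment of the call.
- r.close_job(): hands the job in, once; it reports no verdict.
The state is a dict: "time_s": time; "joints": joint angles; "qd": joint speeds; "joint_torque": joint torques, N m; "tcp_pos": TCP position; "eef_rot": TCP orientation; "contact_force": force on the tool from outside, world axes, zero at the start; "moment": the same for the moment, N m; "gripper_width": finger opening in m.
Only numpy, scipy, OpenCV 4.12 (cv2) and the standard library are available. Lean on these libraries where they do the work, as an engineer would, in place of code of your own. Each camera call takes 0.05 s, during which the arm holds its last target. There are 200 camera calls.

## Task

Make up the ratchet for a big wheel nut: take the widest of the three loose sockets, set it over the ratchet's square drive, feel it round until it drops over the square, and press it down past the sprung ball until it clicks and sits fully home. Never ram it; then give it one light upward tug to make sure the ball holds it, and leave it sitting fully home on the drive. Leave the other two sockets where they stand.

Things in the scene. Friction and masses are not known exactly. Their poses are not given: they have to be found in the camera images.
- ratchet: plain steel 3/4-inch ratchet lying drive up in a dark hard-foam inlay (116 x 376 x 30 mm) fixed to the bench. Origin on the bench top straight under the drive's axis; +y along the handle, z up. Handle 32 mm thick, axis 29 mm above the bench, ends at y = 295 mm. Head 72 mm across, 44 mm high; on it a round boss 37 mm across, its flat top 50 mm above the bench, carries the square drive
- drive_seat (a point): point on the drive's axis level with the boss's flat top, 50 mm above the bench: the middle of a socket's foot lies here when it is fully home. Axes as ratchet (they do not turn with the square)
- drive_end (a point): middle of the drive's free end, 72 mm above the bench, axes as ratchet. The drive is 19 x 19 mm, 22 mm long, end edges bevelled 1 mm. It may stand at any angle about its upright axis; that angle is NOT measured, no listed pose tells it: it must be seen or felt. It turns in the head only against about 0.15 N m, so it stays still while a socket slides round on its end
- ball_level (a point): point on the drive's axis 11 mm above the boss, level with a sprung steel ball, 9 mm, that stands 2.8 mm proud of one side of the square. A socket on the square is stopped by it with the foot about 13 mm above the boss. Pushing on takes 8 to 15 N besides the socket's weight; with the foot 4 to 5 mm above the boss the ball snaps into the socket's groove, and the foot reaches the boss
- socket_wide: the socket to fit: widest of three plain steel sockets standing square hole down on the bench; 52 mm outside diameter, 60 mm tall, 0.36 to 0.48 kg. Origin in the middle of its foot, z up its axis, x and y square to the sides of its hole. Hole 20 x 20 mm, mouth bevelled 1 mm; it slips over the square when the angles agree within some 4 degrees, the foot then coming below 65 mm above the bench
- wide_rim (a point): middle of the widest socket's open upper end, 60 mm above its foot; axes as socket_wide. The outside is round and can be gripped anywhere along the height. Clicked home, the socket can rise 1 to 2 mm before the ball holds it; lifting with 10 to 13 N at the hand (weight included) is a fair tug, about 18 N pulls it off again
- socket_mid: one of the two sockets to leave alone: 43 mm outside diameter, 56 mm tall; origin in the middle of its foot
- socket_slim: the other socket to leave alone: 36 mm outside diameter, 53 mm tall; origin in the middle of its foot

How it is judged:
By the outcome, as a careful person would: the job done as asked, in the order asked, and still so for the second after the job is handed in, with the robot touching nothing.
It also fails if it takes over 51 s, if anything falls off the work surface, if the arm or the gripper's body presses on something with over 40 N, if the wrist force passes 120 N, or if a joint passes its speed limit or range.

## Working session

There is one attempt and no reset: what is moved stays moved. The work goes in short steps, Python scripts to look and compute and a shell command to move; the robot and the scene stay as the last step left them, time stands still between calls to the robot, and variables do not carry over. Pictures are saved under pics/ and viewed, about 8 in all and at most 12, crops included, and the job is handed in when it is done.

```bash
ls; mkdir -p pics
cat > look.py <<'E'
import sys,cv2
from plant import r
for n in sys.argv[2:]:
    i=r.camera_info(n); p,d=r.capture(n)
    import numpy as np
    np.savez(f'pics/{n}{sys.argv[1]}.npz',p=p,d=d,mtx=i['mtx'],k1=i['k1'],pose=i['pose'])
    cv2.imwrite(f'pics/{n}{sys.argv[1]}.png',p[:,:,::-1])
s=r.get_state(); print(s['time_s'],s['tcp_pos'],s['eef_rot'],s['contact_force'],s['gripper_width'])
E
python3 look.py 0 scene wrist; python3 -c "
import cv2,numpy as np
a=cv2.imread('pics/scene0.png');b=cv2.imread('pics/wrist0.png')
cv2.imwrite('pics/both0.png',cv2.resize(np.vstack([a,b]),(800,1200))[:1200]);print(a.shape)"
```

```text
pics
0.1 [0.19600133 0.64547845 0.23671226] [ 1.79914166e+02 -7.67284027e-03 -1.68954002e+01] [-0.58098016 -0.11536051 -0.08338331] 0.08731984697201957
(384, 512, 3)
```

View pics/scene0.png

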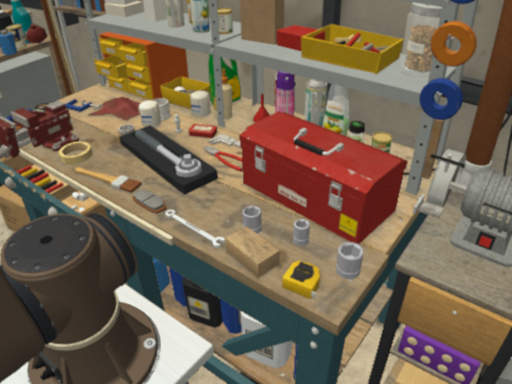

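View pics/wrist0.png

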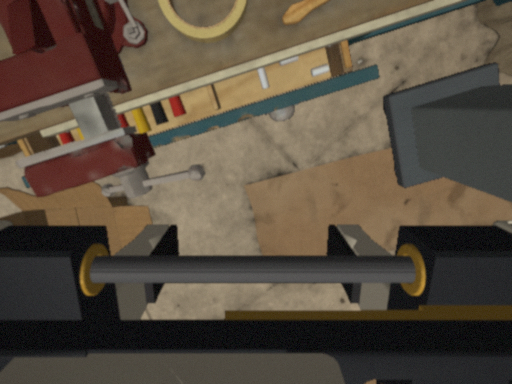

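The scene view shows the ratchet head near (188,165) with its handle running up-left. The sockets stand at (252,216), (301,230) and (349,258), and the last looks widest. The wrist view shows only the bench edge and vise.

```bash
cat > geo.py <<'E'
import numpy as np,cv2
def load(f):
    z=np.load(f'pics/{f}.npz');return z
def ray(z,u,v):
    m=z['mtx'];q=np.stack([(np.asarray(u,float)-m[0,2])/m[0,0],(np.asarray(v,float)-m[1,2])/m[1,1]],-1)
    s=q.copy()
    for _ in range(10): s=q/(1+float(z['k1'])*(s**2).sum(-1,keepdims=True))
    d=np.concatenate([s,np.ones(s.shape[:-1]+(1,))],-1)
    return d@z['pose'][:3,:3].T, z['pose'][:3,3]
def plane(z,u,v,h):
    d,o=ray(z,u,v); return o+d*((h-o[2])/d[...,2])[...,None]
def cloud(z):
    v,u=np.mgrid[:384,:512]; d,o=ray(z,u,v); return o+d*z['d'][...,None]
def circ(P):
    A=np.c_[2*P[:,:2],np.ones(len(P))];x=np.linalg.lstsq(A,(P[:,:2]**2).sum(1),rcond=None)[0]
    return x[:2],np.sqrt(x[2]+x[0]**2+x[1]**2)
E
python3 - <<'E'
from geo import *
z=load('scene0');C=cloud(z)
print(z['pose'][:3,3])
for n,(u0,u1,v0,v1) in dict(a=(240,264,200,235),b=(290,312,215,247),c=(333,366,238,280)).items():
    P=C[v0:v1,u0:u1].reshape(-1,3);P=P[(P[:,2]>.012)&(P[:,2]<.07)]
    x,y=P[:,:2].T;print(n,len(P),np.median(P,0),P.min(0),P.max(0)); 
    Q=P[P[:,2]<.04];print(circ(Q),np.percentile(P[:,2],95))
P=C[125:195,115:220].reshape(-1,3)
for a,b in((.04,.047),(.047,.055),(.06,.069),(.068,.08)):
    Q=P[(P[:,2]>a)&(P[:,2]<b)];print(a,len(Q),Q.mean(0) if len(Q) else '')
H=P[(P[:,2]>.036)&(P[:,2]<.05)];print(H.min(0),H.max(0))
for u,v in((190,165),(197,168),(185,158),(160,145),(150,137)):print(u,v,C[v,u])
E
```

```text
[-0.17617005 -0.51810034  0.68412804]
a 492 [ 0.43283832 -0.0321071   0.04163511] [ 0.37916246 -0.07152652  0.01224281] [0.46686256 0.00129882 0.05747799]
(array([ 0.43820845, -0.02187741]), np.float64(0.019519745917198187)) 0.055165029138292784
b 351 [ 0.46996171 -0.1400764   0.03947279] [ 0.45879509 -0.15528835  0.01229613] [ 0.55457562 -0.1071117   0.05572969]
(array([ 0.50434594, -0.12783016]), np.float64(0.04053254024335583)) 0.052924957708546994
c 787 [ 0.44791587 -0.26954804  0.04156195] [ 0.42951335 -0.29533961  0.01203213] [ 0.55312126 -0.22595414  0.06285179]
(array([ 0.48448202, -0.26292996]), np.float64(0.045764055512961824)) 0.05973314686979107
0.04 346 [0.53182616 0.33944279 0.0433056 ]
0.047 90 [0.51652086 0.26601858 0.04950476]
0.06 23 [0.51401928 0.25163259 0.0643748 ]
0.068 33 [0.51836148 0.25559375 0.07150369]
[0.48046283 0.2186182  0.03602099] [0.5861818  0.53949771 0.04996858]
190 165 [0.51650418 0.2461956  0.04686881]
197 168 [0.52056213 0.22409533 0.04315712]
185 158 [0.51073141 0.25638429 0.06864998]
160 145 [0.5507705  0.40547768 0.04193255]
150 137 [0.56445292 0.46537771 0.04442038]
```

Run:
```python
from geo import *
from plant import r
z=load('scene0');C=cloud(z)
Q=C[110:240,235:410].reshape(-1,3);Q=Q[Q[:,2]>.08]
for a in np.arange(.08,.4,.04):
    q=Q[(Q[:,2]>a)&(Q[:,2]<a+.04)]
    if len(q): print(round(a,2),np.percentile(q,1,axis=0)[:2],np.percentile(q,99,axis=0)[:2])
w=load('wrist0');s=r.get_state()
from scipy.spatial.transform import Rotation as R
T=R.from_euler('xyz',s['eef_rot'],degrees=True).as_matrix()
print('cam in tool',T.T@(w['pose'][:3,3]-s['tcp_pos']),'\n',T.T@w['pose'][:3,:3],w['mtx'],w['k1'])
print(T)
print('to drive, tool frame',T.T@(np.array([.518,.256,.25])-s['tcp_pos']))
```

```text
0.08 [ 0.53401635 -0.27132187] [1.09742571 0.16009403]
0.12 [ 0.53233312 -0.27388249] [0.89712422 0.11055063]
0.16 [ 0.55457279 -0.26616306] [0.71972528 0.10410008]
cam in tool [ 0.07510149 -0.00059587 -0.146966  ] 
 [[ 5.37501323e-05 -9.60680187e-01 -2.77657298e-01]
 [ 9.99999998e-01  5.73911676e-05 -4.98609398e-06]
 [ 2.07251182e-05 -2.77657298e-01  9.60680189e-01]] [[293.11446543   0.         252.36082263]
 [  0.         293.11446543 190.87090463]
 [  0.           0.           1.        ]] 0.002045246277928432
[[ 9.56836911e-01 -2.90625243e-01 -3.07244773e-04]
 [-2.90625375e-01 -9.56835787e-01 -1.47233982e-03]
 [ 1.33916325e-04  1.49808222e-03 -9.99998869e-01]]
to drive, tool frame [ 0.42129432  0.27910588 -0.01281322]
```

```bash
python3 -m inch '[{"x":1,"y":0.75},{"x":1,"y":0.75},{"x":1,"y":0.75},{"x":1,"y":0.75},{"x":1,"y":0.75}]' ; python3 -m inch '[{"x":1,"y":0.75},{"x":1,"y":0.75},{"x":1,"y":0.75},{"x":1,"y":0.75},{"x":1,"y":0.75}]'
python3 - <<'E'
from geo import *
z=load('scene0');C=cloud(z)
Q=C[110:260,235:410].reshape(-1,3);Q=Q[(Q[:,2]>.09)&(Q[:,2]<.2)]
for y in np.arange(-.34,.14,.04):
    q=Q[abs(Q[:,1]-y)<.02]
    if len(q)>5: print(round(y,2),len(q),np.percentile(q[:,0],3))
E
```

```text
-0.26 1491 0.5327771345709933
-0.22 1151 0.5343006885879
-0.18 1117 0.5340087666884863
-0.14 1035 0.5452023733991365
-0.1 974 0.5495459879350106
-0.06 1039 0.5546016109645037
-0.02 969 0.5595785678518391
0.02 969 0.5625669547119687
0.06 749 0.5633071028473237
0.1 573 0.5745456558810885validation failed for argument at $[0]...
validation failed for argument at $[0]...
```

```bash
python3 -m inch '[{"x":1,"y":0.75,"z":0,"yaw":0},{"x":1,"y":0.75,"z":0,"yaw":0},{"x":1,"y":0.75,"z":0,"yaw":0},{"x":1,"y":0.75,"z":0,"yaw":0},{"x":1,"y":0.75,"z":0,"yaw":0}]' ; python3 -m inch '[{"x":1,"y":0.75,"z":0,"yaw":0},{"x":1,"y":0.75,"z":0,"yaw":0},{"x":1,"y":0.75,"z":0,"yaw":0},{"x":1,"y":0.75,"z":0,"yaw":0},{"x":1,"y":0.75,"z":0,"yaw":0}]'
```

```text
time_s: 0.52
tcp_pos: [0.2873, 0.5183, 0.2322]
eef_rot: [179.6, -0.0, -16.5]
contact_force: [0.4, 0.9, -0.1]
gripper_width: 0.0876
time_s: 0.93
tcp_pos: [0.383, 0.385, 0.2314]
eef_rot: [179.4, 0.0, -16.4]
contact_force: [0.9, 0.6, -0.5]
gripper_width: 0.0878
```

```bash
python3 -m inch '[{"x":1,"y":0.75,"z":0.6,"yaw":0},{"x":1,"y":0.75,"z":0.6,"yaw":0},{"x":1,"y":0.75,"z":0.6,"yaw":0},{"x":1,"y":0.75,"z":0.6,"yaw":0},{"x":0.5,"y":0.4,"z":0.6,"yaw":0}]' ; python3 -m inch '[{"x":0.2,"y":0.1,"z":0.4,"yaw":0},{"x":0,"y":0,"z":0,"yaw":0}]'; python3 look.py 1 wrist
```

```text
time_s: 1.35
tcp_pos: [0.4715, 0.2643, 0.158]
eef_rot: [179.8, -0.1, -16.4]
contact_force: [0.2, 0.3, 0.5]
gripper_width: 0.0877
time_s: 1.52
tcp_pos: [0.4755, 0.2558, 0.144]
eef_rot: [179.5, 0.1, -16.7]
contact_force: [0.4, -0.2, -0.5]
gripper_width: 0.0872
1.5667 [0.4754454  0.25646183 0.14493404] [ 1.79509860e+02  4.63324878e-02 -1.67005055e+01] [ 0.56916644  0.14304551 -0.63450042] 0.08744553262895534
```

View pics/wrist1.png

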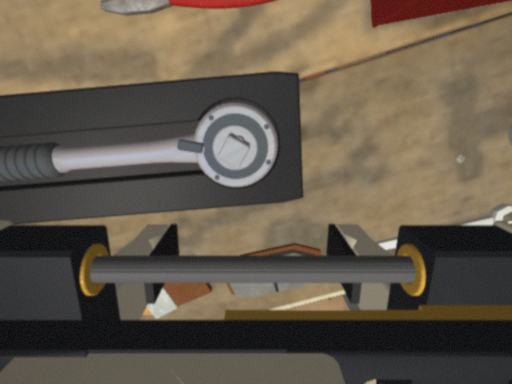

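Wrist view: the ratchet head is at about (236,145) and the square drive at about (235,150). I'll enlarge it to read the angle.

```bash
python3 -c "
import cv2
a=cv2.imread('pics/wrist1.png')[115:185,200:270];cv2.imwrite('pics/c1.png',cv2.resize(a,(560,560),interpolation=cv2.INTER_CUBIC))"
```

```text
(no output)
```

View pics/c1.png

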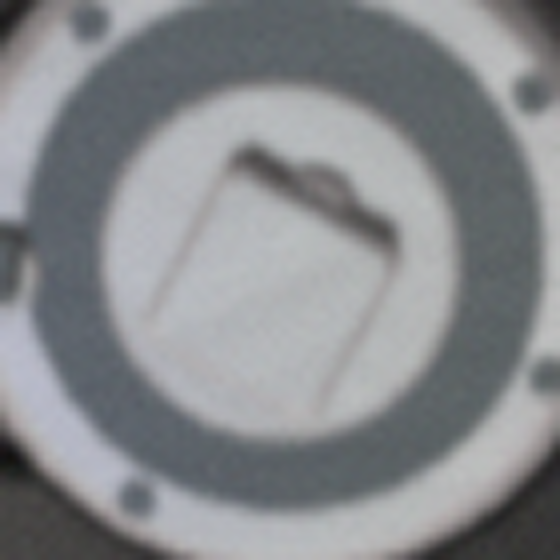

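The square's top corners in the crop are at about (238,160), (392,250), (320,412) and (150,318). The ball is on the upper-right side.

Run:
```python
from geo import *
z=load('wrist1')
c=np.array([(238,160),(392,250),(320,412),(150,318)])/8-.44+[200,115]
P=plane(z,c[:,0],c[:,1],.072)[:,:2];print(P,P.mean(0))
e=np.roll(P,-1,0)-P;print(np.linalg.norm(e,axis=1),np.degrees(np.arctan2(e[:,1],e[:,0]))%90)
b=circ(plane(z,*(np.array([(105,270),(170,130),(290,87),(450,200),(462,265),(400,400),(280,438),(150,345)])/8-.44+[200,115]).T,.05));print('boss',b)
C=cloud(z);Q=C[100:195,60:300].reshape(-1,3)
h=Q[(Q[:,2]>.035)&(Q[:,2]<.047)];print(C[150,235],C[150,120])
print('ratchet axis', [C[v,u] for u,v in((130,155),(100,157))])
```

```text
[[0.53295468 0.25623025]
 [0.52096263 0.24506689]
 [0.50828075 0.25606786]
 [0.5214372  0.26863429]] [0.52090881 0.25649982]
[0.01638383 0.01678843 0.01819361 0.01692668] [42.95038614 49.05981779 43.68600147 42.87754437]
boss (array([0.51986866, 0.2566075 ]), np.float64(0.017902384345013792))
[0.52091074 0.25567109 0.0720525 ] [0.54521512 0.35384457 0.03694985]
ratchet axis [array([0.53875896, 0.34687476, 0.03802602]), array([0.54462972, 0.3717721 , 0.03900529])]
```

```bash
python3 -m inch '[{"x":0.1,"y":1,"z":-0.4,"yaw":-1},{"x":0.1,"y":1,"z":-0.4,"yaw":-1},{"x":0,"y":1,"z":-0.4,"yaw":-1},{"x":0,"y":1,"z":0,"yaw":-1},{"x":-0.1,"y":1,"z":0,"yaw":-0.3}]' ; python3 -m inch '[{"x":-0.1,"y":1,"z":0,"yaw":0},{"x":-0.1,"y":1,"z":0,"yaw":0},{"x":-0.1,"y":1,"z":0,"yaw":0},{"x":-0.1,"y":1,"z":0,"yaw":0},{"x":-0.1,"y":1,"z":0,"yaw":0}]';  python3 -m inch '[{"x":-0.1,"y":1,"z":0,"yaw":0},{"x":-0.1,"y":1,"z":0,"yaw":0},{"x":-0.1,"y":1,"z":0,"yaw":0},{"x":-0.1,"y":1,"z":0,"yaw":0},{"x":-0.1,"y":1,"z":0,"yaw":0}]'
```

```text
time_s: 1.98
tcp_pos: [0.4599, 0.1376, 0.1799]
eef_rot: [179.6, 0.0, 1.8]
contact_force: [-0.3, -0.5, -0.2]
gripper_width: 0.0875
time_s: 2.4
tcp_pos: [0.4526, 0.0141, 0.1872]
eef_rot: [179.9, -0.6, 2.6]
contact_force: [0.5, -0.5, -0.4]
gripper_width: 0.0874
time_s: 2.82
tcp_pos: [0.4484, -0.1108, 0.1938]
eef_rot: [180.0, -1.2, 3.1]
contact_force: [0.9, 0.3, 0.1]
gripper_width: 0.0876
```

```bash
python3 -m inch '[{"x":-0.3,"y":1,"z":0.2,"yaw":0.3},{"x":-0.3,"y":1,"z":0.3,"yaw":0.3},{"x":-0.3,"y":1,"z":0.3,"yaw":0},{"x":-0.3,"y":1,"z":0.3,"yaw":0},{"x":-0.3,"y":0.8,"z":0.3,"yaw":0}]' ; python3 -m inch '[{"x":0,"y":0.5,"z":0.4,"yaw":0},{"x":0,"y":0,"z":0.4,"yaw":0},{"x":0,"y":0,"z":0,"yaw":0}]'; python3 look.py 2 wrist
```

```text
time_s: 3.23
tcp_pos: [0.4211, -0.2328, 0.1648]
eef_rot: [179.9, -2.0, 1.2]
contact_force: [0.4, 0.4, 0.2]
gripper_width: 0.0879
time_s: 3.48
tcp_pos: [0.4231, -0.2464, 0.1455]
eef_rot: [179.9, -2.2, 1.1]
contact_force: [-0.9, 0.3, -0.4]
gripper_width: 0.0875
3.5333 [ 0.42369282 -0.24638334  0.14645741] [179.86714431  -2.22099042   1.18186883] [-0.14367273 -0.22956612  0.24924202] 0.08763081034957108
```

View pics/wrist2.png

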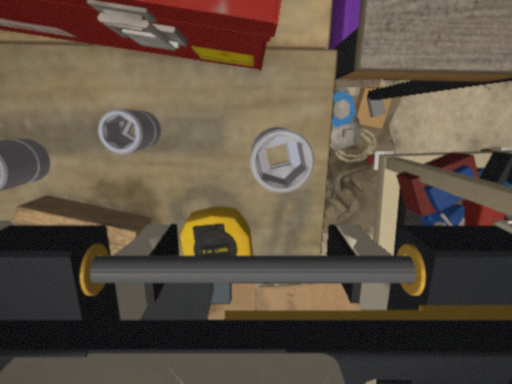

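Wrist view: the wide socket's rim is centred at about (282,160), with its square hole visible at (277,155). The yellow tape measure lies at (215,235), left of and below it, and the toolbox is above.

```bash
python3 -c "
import cv2
a=cv2.imread('pics/wrist2.png')[122:198,244:320];cv2.imwrite('pics/c2.png',cv2.resize(a,(608,608),interpolation=cv2.INTER_CUBIC))"
```

```text
(no output)
```

View pics/c2.png

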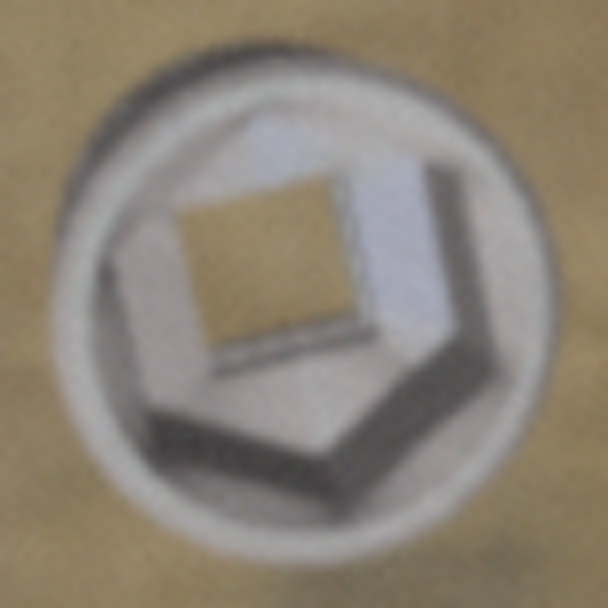

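Run:
```python
from geo import *
z=load('wrist2')
f=lambda L:(np.array(L)/8-.44+[244,122]).T
print('rim',circ(plane(z,*f([(52,320),(556,300),(300,567),(300,66),(480,500),(120,490),(490,135),(110,165)]),.06)))
P=plane(z,*f([(180,212),(333,178),(378,328),(214,375)]),.02)[:,:2];e=np.roll(P,-1,0)-P
print(P.mean(0),np.linalg.norm(e,axis=1),np.degrees(np.arctan2(e[:,1],e[:,0]))%90)
C=cloud(z);Q=C[100:200,220:340].reshape(-1,3);Q=Q[(Q[:,2]>.05)&(Q[:,2]<.07)];print(len(Q),Q[:,:2].min(0),Q[:,:2].max(0),(Q[:,:2].min(0)+Q[:,:2].max(0))/2)
T=C[205:262,175:255].reshape(-1,3);T=T[(T[:,2]>.015)&(T[:,2]<.09)];print('tape',T.min(0),T.max(0))
```

```text
rim (array([ 0.45876438, -0.2691109 ]), np.float64(0.025526748187177865))
[ 0.45875346 -0.26952027] [0.01818496 0.0184905  0.02009288 0.01970414] [13.60140707 19.38177473 17.33291186 13.59255618]
1585 [ 0.43398249 -0.29483516] [ 0.48534804 -0.24403649] [ 0.45966527 -0.26943582]
tape [ 0.36005198 -0.24690348  0.01507182] [ 0.40427257 -0.17692441  0.03954486]
```

```bash
python3 -m inch '[{"x":0.7,"y":0.5,"z":0.5,"yaw":0.15},{"x":0.5,"y":0.4,"z":0.6,"yaw":0.1},{"x":0,"y":0,"z":0.8,"yaw":0},{"x":0,"y":0,"z":0.5,"yaw":0},{"x":0,"y":0,"z":0,"yaw":0}]' 1
```

```text
time_s: 3.95
tcp_pos: [0.4647, -0.2641, 0.0921]
eef_rot: [179.8, -2.8, 0.6]
contact_force: [-1.0, -0.1, 0.0]
gripper_width: 0.0874
```

```bash
python3 -m inch '[{"x":-0.2,"y":0.15,"z":0.6,"yaw":0},{"x":-0.15,"y":0.05,"z":0.8,"yaw":0},{"x":0,"y":0,"z":0.6,"yaw":0},{"x":0,"y":0,"z":0.2,"yaw":0},{"x":0,"y":0,"z":0,"yaw":0}]' 1
```

```text
time_s: 4.37
tcp_pos: [0.4649, -0.2653, 0.0415]
eef_rot: [179.6, -3.2, 1.2]
contact_force: [0.2, 0.3, 0.7]
gripper_width: 0.0876
```

```bash
python3 -m inch '[{"x":-0.25,"y":0.15,"z":0.1,"yaw":0},{"x":-0.1,"y":0,"z":0.1,"yaw":0},{"x":0,"y":0,"z":0,"yaw":0}]' 1; python3 -m inch '[{"x":0,"y":0,"z":0,"yaw":0},{"x":0,"y":0,"z":0,"yaw":0}]' 1
```

```text
time_s: 4.62
tcp_pos: [0.4583, -0.2687, 0.039]
eef_rot: [179.6, -3.4, 1.3]
contact_force: [-0.7, -0.1, 0.4]
gripper_width: 0.0879
time_s: 4.78
tcp_pos: [0.4588, -0.2689, 0.0404]
eef_rot: [179.5, -3.6, 1.3]
contact_force: [-0.2, -0.0, -0.6]
gripper_width: 0.0874
```

```bash
python3 -m inch '[{"x":0,"y":0,"z":0,"yaw":0},{"x":0,"y":0,"z":0,"yaw":0},{"x":0,"y":0,"z":0,"yaw":0},{"x":0,"y":0,"z":0,"yaw":0}]' -1 40; python3 -c "
from plant import r
s=r.get_state();print({k:s[k].round(2) for k in('joints','qd','joint_torque','moment')})"
```

```text
time_s: 5.12
tcp_pos: [0.4594, -0.2693, 0.0416]
eef_rot: [179.5, -3.7, 1.3]
contact_force: [0.0, -0.7, 0.2]
gripper_width: 0.0665
{'joints': array([ -9.4 ,  17.95, -33.5 ,  -0.32, -34.84, 100.96]), 'qd': array([ 0.06, -0.05,  0.04,  0.13, -0.08,  0.01]), 'joint_torque': array([ -0.  , -45.14,  19.69,   4.55,   0.28,  -0.  ]), 'moment': array([-0.03,  0.14, -0.02])}
```

```bash
python3 -m inch '[{"x":0,"y":0,"z":0,"yaw":0},{"x":0,"y":0,"z":0,"yaw":0},{"x":0,"y":0,"z":0,"yaw":0},{"x":0,"y":0,"z":0,"yaw":0}]' -1 40; python3 -m inch '[{"x":0,"y":0,"z":-0.2,"yaw":0},{"x":0,"y":0,"z":-0.8,"yaw":0},{"x":0,"y":0,"z":-1,"yaw":0},{"x":0,"y":0,"z":-1,"yaw":0},{"x":0,"y":0,"z":-1,"yaw":0}]'
```

```text
time_s: 5.45
tcp_pos: [0.4596, -0.2696, 0.0418]
eef_rot: [179.5, -3.7, 1.3]
contact_force: [0.5, 0.1, 0.4]
gripper_width: 0.0517
time_s: 5.87
tcp_pos: [0.4455, -0.2663, 0.1365]
eef_rot: [179.9, -2.5, 1.1]
contact_force: [0.3, 0.4, -4.7]
gripper_width: 0.0515
```

```bash
python3 -m inch '[{"x":0,"y":-1,"z":-0.5,"yaw":0},{"x":0,"y":-1,"z":-0.5,"yaw":0},{"x":0,"y":-1,"z":-0.5,"yaw":0},{"x":0,"y":-1,"z":-0.2,"yaw":0},{"x":0,"y":-1,"z":0,"yaw":0}]'; python3 -m inch '[{"x":0,"y":-1,"z":0,"yaw":0},{"x":0,"y":-1,"z":0,"yaw":0},{"x":0,"y":-1,"z":0,"yaw":0},{"x":0,"y":-1,"z":0,"yaw":0},{"x":0,"y":-1,"z":0,"yaw":0}]';  python3 -m inch '[{"x":0,"y":-1,"z":0,"yaw":0},{"x":0,"y":-1,"z":0,"yaw":0},{"x":0,"y":-1,"z":0,"yaw":0},{"x":0,"y":-1,"z":0,"yaw":0},{"x":0,"y":-1,"z":0,"yaw":0}]'
```

```text
time_s: 6.28
tcp_pos: [0.4396, -0.1401, 0.1844]
eef_rot: [179.9, -2.6, 0.7]
contact_force: [1.4, 0.5, -4.7]
gripper_width: 0.0515
time_s: 6.7
tcp_pos: [0.4327, -0.0093, 0.1838]
eef_rot: [-179.9, -2.4, 0.5]
contact_force: [0.4, 0.2, -4.5]
gripper_width: 0.0518
time_s: 7.12
tcp_pos: [0.4256, 0.1205, 0.1824]
eef_rot: [-179.9, -2.0, 0.4]
contact_force: [-0.2, -0.0, -4.5]
gripper_width: 0.0517
```

```bash
python3 -m inch '[{"x":0.55,"y":-0.75,"z":0,"yaw":-1},{"x":0.6,"y":-0.7,"z":0,"yaw":-1},{"x":0.7,"y":-0.65,"z":0,"yaw":-1},{"x":0.75,"y":-0.55,"z":0,"yaw":-1},{"x":0.75,"y":-0.5,"z":0,"yaw":-1}]'; python3 -m inch '[{"x":0.6,"y":-0.4,"z":0,"yaw":-1},{"x":0.2,"y":-0.1,"z":0,"yaw":-0.5},{"x":0,"y":0,"z":0,"yaw":0},{"x":0,"y":0,"z":0,"yaw":0}]'
```

```text
time_s: 7.53
tcp_pos: [0.492, 0.2161, 0.1829]
eef_rot: [179.4, -1.5, 21.3]
contact_force: [0.4, -0.3, -4.6]
gripper_width: 0.052
time_s: 7.87
tcp_pos: [0.506, 0.2387, 0.1799]
eef_rot: [179.3, -1.0, 27.8]
contact_force: [0.3, -1.5, -4.0]
gripper_width: 0.0519
```

```bash
cat > foot.py <<'E'
import numpy as np
from plant import r
from scipy.spatial.transform import Rotation as R
f=lambda e:R.from_euler('xyz',e,degrees=True)
G=f([179.5,-3.7,1.3])
pf=G.inv().apply(np.array([.459,-.2694,0])-[.4596,-.2696,.0418]); az=G.inv().apply([0,0,1])
def foot():
    s=r.get_state();T=f(s['eef_rot']);p=s['tcp_pos']+T.apply(pf);a=T.apply(az)
    d=np.array([.5203,.2565,.05])-p
    print('t',round(s['time_s'],2),'rot',s['eef_rot'].round(1),'foot mm',(p*1e3).round(1),'tilt deg',np.degrees(a[:2]).round(1),'to drive, tool mm',(T.inv().apply(d)*1e3).round(1),'F',s['contact_force'].round(1),'M',s['moment'].round(2),'w',round(s['gripper_width'],4))
if __name__=='__main__': foot()
E
python3 foot.py; python3 look.py 3 side wrist; python3 -c "
import cv2,numpy as np
cv2.imwrite('pics/b3.png',cv2.resize(np.vstack([cv2.imread('pics/side3.png'),cv2.imread('pics/wrist3.png')]),(400,600)))"
```

```text
t 7.87 rot [179.3  -1.   27.8] foot mm [503.7 237.5 138.2] tilt deg [2.3 1.4] to drive, tool mm [ 22.  -10.2  88.5] F [ 0.3 -1.5 -4. ] M [-0.1   0.14 -0.01] w 0.0519
7.9667 [0.50580048 0.23817907 0.18018122] [179.27682253  -1.04757923  27.82969577] [ 0.16113848 -0.87923997 -3.9016756 ] 0.05114850079299486
```

View pics/b3.png

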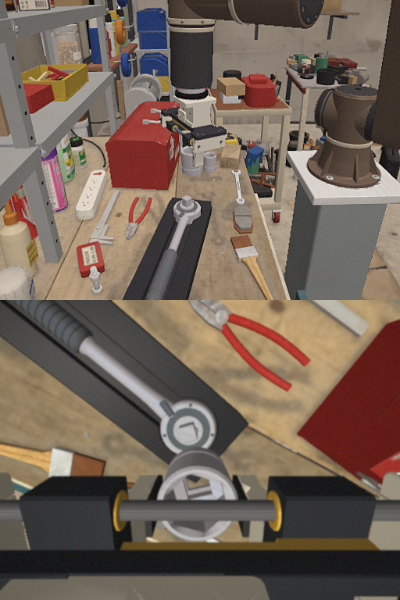

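The side view shows the gripped socket standing behind the drive, and the wrist view shows it about 25 mm short of the drive. Next I move over the drive and down to about 8 mm above it.

```bash
python3 -m inch '[{"x":0.5,"y":-0.2,"z":0.4,"yaw":0},{"x":0.3,"y":-0.2,"z":0.6,"yaw":0},{"x":0,"y":0,"z":0.6,"yaw":0},{"x":0,"y":0,"z":0.3,"yaw":0},{"x":0,"y":0,"z":0,"yaw":0}]'; python3 foot.py
```

```text
time_s: 8.38
tcp_pos: [0.5184, 0.2538, 0.1336]
eef_rot: [179.4, -1.2, 27.4]
contact_force: [-0.5, -0.1, -3.5]
gripper_width: 0.0515
t 8.38 rot [179.4  -1.2  27.4] foot mm [516.2 252.8  91.8] tilt deg [2.2 1.3] to drive, tool mm [ 4.5 -1.9 41.9] F [-0.5 -0.1 -3.5] M [-0.13  0.07 -0.01] w 0.0515
```

```bash
python3 -m inch '[{"x":0.2,"y":-0.08,"z":0.2,"yaw":0},{"x":0.02,"y":0,"z":0.2,"yaw":0},{"x":0,"y":0,"z":0,"yaw":0}]'; python3 foot.py;  python3 look.py 4 side scene; python3 -c "
import cv2,numpy as np
a=cv2.imread('pics/side4.png')[210:300,190:290];b=cv2.imread('pics/scene4.png')[110:200,140:240]
cv2.imwrite('pics/b4.png',cv2.resize(np.hstack([a,b]),(800,360),interpolation=cv2.INTER_CUBIC))"
```

```text
time_s: 8.63
tcp_pos: [0.5227, 0.2576, 0.1245]
eef_rot: [179.4, -1.2, 27.3]
contact_force: [-0.9, -0.4, -4.3]
gripper_width: 0.0515
t 8.63 rot [179.4  -1.2  27.3] foot mm [520.6 256.6  82.8] tilt deg [2.1 1.3] to drive, tool mm [-1.  -0.4 32.8] F [-0.9 -0.4 -4.3] M [-0.16  0.15 -0.02] w 0.0515
8.7333 [0.52314026 0.25789084 0.12534984] [179.36821301  -1.3025659   27.35701458] [ 0.44250541  0.70738759 -3.90401821] 0.051462000994414114
```

View pics/b4.png

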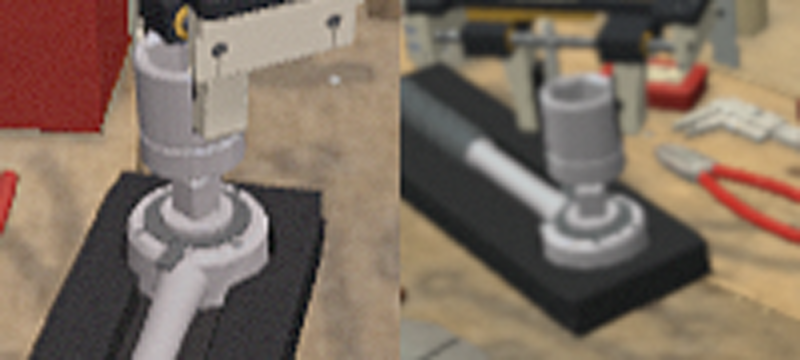

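Both crops show the socket above the drive. The foot's mid sits slightly left of the drive's axis in each (side 193 vs 197, scene 585 vs 591), so I'll triangulate the offset.

Run:
```python
from geo import *
S=load('side4');Z=load('scene4')
def h(sp,zp,hh):
    A=[];b=[]
    for z,(x,y) in((S,(190+sp[0]/4,210+sp[1]/4)),(Z,(140+(zp[0]-400)/4,110+zp[1]/4))):
        p=plane(z,x,y,hh);d=ray(z,x,y)[0];n=np.array([-d[1],d[0]]);n/=np.linalg.norm(n);A.append(n);b.append(n@p[:2])
    return np.linalg.solve(A,b)
F=h((193.5,165),(585,165),.083);D=h((197,195),(591,197),.062);B=h((198.5,215),(591,212),.05)
print(F,D,B)
t=np.radians(27.3);R=np.array([[np.cos(t),np.sin(t)],[np.sin(t),-np.cos(t)]])
print('tool',R@(D-F)*1e3,R@(B-F)*1e3)
```

```text
[0.51984265 0.2581225 ] [0.51866376 0.25479471] [0.51817257 0.25615536]
tool [-2.57386725  2.41643053] [-2.38628883  0.98204861]
```

```bash
python3 -m inch '[{"x":-0.07,"y":0.03,"z":0.15,"yaw":0},{"x":0,"y":0,"z":0.15,"yaw":0},{"x":0,"y":0,"z":0.05,"yaw":0}]'; python3 foot.py;python3 -m inch '[{"x":0,"y":0,"z":0.08,"yaw":0},{"x":0,"y":0,"z":0.08,"yaw":0}]'; python3 foot.py
```

```text
time_s: 8.98
tcp_pos: [0.5227, 0.2568, 0.1175]
eef_rot: [179.4, -1.5, 27.4]
contact_force: [0.2, -0.2, -4.3]
gripper_width: 0.0512
t 8.98 rot [179.4  -1.5  27.4] foot mm [520.6 255.9  75.7] tilt deg [1.9 1.1] to drive, tool mm [-0.7 -1.  25.7] F [ 0.2 -0.2 -4.3] M [-0.11  0.12 -0.  ] w 0.0512
time_s: 9.15
tcp_pos: [0.5228, 0.2568, 0.1134]
eef_rot: [179.4, -1.5, 27.4]
contact_force: [1.0, 0.5, -4.7]
gripper_width: 0.0517
t 9.15 rot [179.4  -1.5  27.4] foot mm [520.8 255.9  71.6] tilt deg [1.9 1.1] to drive, tool mm [-0.7 -1.  21.6] F [ 1.   0.5 -4.7] M [-0.08  0.1  -0.01] w 0.0517
```

```bash
python3 -m inch '[{"x":-0.07,"y":0,"z":0.06,"yaw":0},{"x":0,"y":0,"z":0.08,"yaw":0}]'; python3 foot.py;python3 -m inch '[{"x":0,"y":0,"z":0.08,"yaw":0},{"x":0,"y":0,"z":0.08,"yaw":0}]'; python3 foot.py
```

```text
time_s: 9.32
tcp_pos: [0.5222, 0.2573, 0.1105]
eef_rot: [179.5, -1.7, 27.4]
contact_force: [-2.7, 2.4, -2.8]
gripper_width: 0.0516
t 9.32 rot [179.5  -1.7  27.4] foot mm [520.2 256.6  68.7] tilt deg [1.8 1. ] to drive, tool mm [-0.5 -0.1 18.7] F [-2.7  2.4 -2.8] M [0.91 0.91 0.04] w 0.0516
time_s: 9.48
tcp_pos: [0.5218, 0.2576, 0.1061]
eef_rot: [179.5, -1.7, 27.4]
contact_force: [-0.6, 0.5, -3.4]
gripper_width: 0.0522
t 9.48 rot [179.5  -1.7  27.4] foot mm [519.9 256.9  64.3] tilt deg [1.8 0.9] to drive, tool mm [-0.2  0.4 14.3] F [-0.6  0.5 -3.4] M [0.19 0.31 0.01] w 0.0522
```

```bash
for i in 1 2; do :; done; python3 -m inch '[{"x":0,"y":0,"z":0.08,"yaw":0},{"x":0,"y":0,"z":0.06,"yaw":0}]'; python3 foot.py;python3 -m inch '[{"x":0,"y":0,"z":0.1,"yaw":0},{"x":0,"y":0,"z":0.1,"yaw":0}]'; python3 foot.py
```

```text
time_s: 9.65
tcp_pos: [0.5224, 0.2576, 0.103]
eef_rot: [179.5, -1.7, 27.4]
contact_force: [-3.2, -0.5, 8.5]
gripper_width: 0.0512
t 9.65 rot [179.5  -1.7  27.4] foot mm [520.5 256.9  61.2] tilt deg [1.8 1. ] to drive, tool mm [-0.7  0.1 11.2] F [-3.2 -0.5  8.5] M [-0.07  1.45  0.12] w 0.0512
time_s: 9.82
tcp_pos: [0.5224, 0.2576, 0.0991]
eef_rot: [179.4, -1.7, 27.5]
contact_force: [-4.9, 2.5, -2.7]
gripper_width: 0.0517
t 9.82 rot [179.4  -1.7  27.5] foot mm [520.5 256.8  57.3] tilt deg [1.8 1. ] to drive, tool mm [-0.5  0.1  7.3] F [-4.9  2.5 -2.7] M [0.83 1.82 0.09] w 0.0517
```

```bash
python3 -m inch '[{"x":-0.02,"y":-0.02,"z":0.08,"yaw":0},{"x":0,"y":0,"z":0.08,"yaw":0}]'; python3 foot.py;python3 -m inch '[{"x":0,"y":0,"z":0.08,"yaw":0},{"x":0,"y":0,"z":0.08,"yaw":0}]'; python3 foot.py
```

```text
time_s: 9.98
tcp_pos: [0.5217, 0.2576, 0.0945]
eef_rot: [179.4, -1.7, 27.5]
contact_force: [-0.0, 0.9, -3.8]
gripper_width: 0.0515
t 9.98 rot [179.4  -1.7  27.5] foot mm [519.8 256.8  52.7] tilt deg [1.8 1. ] to drive, tool mm [0.3 0.5 2.8] F [-0.   0.9 -3.8] M [0.4  0.29 0.08] w 0.0515
time_s: 10.15
tcp_pos: [0.5221, 0.2577, 0.0916]
eef_rot: [179.4, -1.7, 27.5]
contact_force: [-15.5, -2.1, 33.6]
gripper_width: 0.0518
t 10.15 rot [179.4  -1.7  27.5] foot mm [520.2 256.9  49.8] tilt deg [1.7 1. ] to drive, tool mm [-0.1  0.4 -0.2] F [-15.5  -2.1  33.6] M [-0.61  5.27  0.03] w 0.0518
```

```bash
python3 -m inch '[{"x":0,"y":0,"z":0,"yaw":0}]'; python3 foot.py;python3 -m inch '[{"x":0,"y":0,"z":-0.02,"yaw":0},{"x":0,"y":0,"z":0,"yaw":0}]'; python3 foot.py
```

```text
time_s: 10.23
tcp_pos: [0.5217, 0.2575, 0.0922]
eef_rot: [179.4, -1.7, 27.5]
contact_force: [-3.7, 1.3, -3.3]
gripper_width: 0.0516
t 10.23 rot [179.4  -1.7  27.5] foot mm [519.8 256.7  50.4] tilt deg [1.7 1. ] to drive, tool mm [0.3 0.4 0.5] F [-3.7  1.3 -3.3] M [0.21 1.42 0.1 ] w 0.0516
time_s: 10.4
tcp_pos: [0.5215, 0.2575, 0.0925]
eef_rot: [179.4, -1.7, 27.5]
contact_force: [-0.5, 0.7, -3.4]
gripper_width: 0.0517
t 10.4 rot [179.4  -1.7  27.5] foot mm [519.6 256.7  50.8] tilt deg [1.8 1. ] to drive, tool mm [0.5 0.5 0.8] F [-0.5  0.7 -3.4] M [0.22 0.32 0.06] w 0.0517
```

Home and relaxed. Now the light tug, in small single steps.

```bash
python3 -m inch '[{"x":0,"y":0,"z":-0.03,"yaw":0}]'; python3 -m inch '[{"x":0,"y":0,"z":-0.03,"yaw":0}]'
```

```text
time_s: 10.48
tcp_pos: [0.5215, 0.2575, 0.0928]
eef_rot: [179.4, -1.7, 27.5]
contact_force: [0.4, 0.6, -5.5]
gripper_width: 0.0519
time_s: 10.57
tcp_pos: [0.5215, 0.2575, 0.0932]
eef_rot: [179.4, -1.6, 27.5]
contact_force: [-0.2, 1.6, -5.6]
gripper_width: 0.0518
```

```bash
python3 -m inch '[{"x":0,"y":0,"z":-0.03,"yaw":0}]'
```

```text
time_s: 10.65
tcp_pos: [0.5215, 0.2575, 0.0936]
eef_rot: [179.4, -1.6, 27.5]
contact_force: [0.5, 2.4, -7.1]
gripper_width: 0.0515
```

```bash
python3 -m inch '[{"x":0,"y":0,"z":-0.03,"yaw":0}]'
```

```text
time_s: 10.73
tcp_pos: [0.5215, 0.2575, 0.094]
eef_rot: [179.4, -1.6, 27.5]
contact_force: [0.4, 0.6, -7.7]
gripper_width: 0.0517
```

```bash
python3 -m inch '[{"x":0,"y":0,"z":-0.04,"yaw":0}]'
```

```text
time_s: 10.82
tcp_pos: [0.5215, 0.2574, 0.0946]
eef_rot: [179.4, -1.6, 27.5]
contact_force: [0.9, 0.9, -9.3]
gripper_width: 0.0517
```

```bash
python3 -m inch '[{"x":0,"y":0,"z":-0.03,"yaw":0}]'
```

```text
time_s: 10.9
tcp_pos: [0.5215, 0.2574, 0.095]
eef_rot: [179.4, -1.6, 27.5]
contact_force: [1.9, 0.7, -10.1]
gripper_width: 0.0518
```

```bash
python3 -m inch '[{"x":0,"y":0,"z":-0.03,"yaw":0}]'
```

```text
time_s: 10.98
tcp_pos: [0.5215, 0.2574, 0.0955]
eef_rot: [179.4, -1.6, 27.5]
contact_force: [2.3, 0.9, -9.8]
gripper_width: 0.0516
```

```bash
python3 -m inch '[{"x":0,"y":0,"z":-0.04,"yaw":0}]'; python3 foot.py
```

```text
time_s: 11.07
tcp_pos: [0.5215, 0.2572, 0.0961]
eef_rot: [179.4, -1.6, 27.5]
contact_force: [4.0, 0.1, -15.1]
gripper_width: 0.0517
t 11.07 rot [179.4  -1.6  27.5] foot mm [519.5 256.4  54.3] tilt deg [1.9 1.1] to drive, tool mm [0.7 0.2 4.4] F [  4.    0.1 -15.1] M [ 0.3  -1.48  0.08] w 0.0517
```

```bash
python3 -m inch '[{"x":0,"y":0,"z":0.04,"yaw":0}]';python3 -m inch '[{"x":0,"y":0,"z":0.06,"yaw":0}]';python3 -m inch '[{"x":0,"y":0,"z":0.06,"yaw":0}]'
```

```text
time_s: 11.15
tcp_pos: [0.5218, 0.2574, 0.0955]
eef_rot: [179.4, -1.6, 27.5]
contact_force: [-0.3, 3.0, -3.2]
gripper_width: 0.0516
time_s: 11.23
tcp_pos: [0.5219, 0.2576, 0.0944]
eef_rot: [179.4, -1.6, 27.5]
contact_force: [-2.3, 2.3, -2.6]
gripper_width: 0.0518
time_s: 11.32
tcp_pos: [0.5218, 0.2576, 0.0932]
eef_rot: [179.4, -1.6, 27.5]
contact_force: [-2.2, 0.6, -2.6]
gripper_width: 0.0515
```

```bash
python3 -m inch '[{"x":0,"y":0,"z":0.05,"yaw":0}]';python3 -m inch '[{"x":0,"y":0,"z":0.04,"yaw":0}]'
```

```text
time_s: 11.4
tcp_pos: [0.5216, 0.2576, 0.0921]
eef_rot: [179.4, -1.6, 27.5]
contact_force: [-1.5, 0.3, -0.1]
gripper_width: 0.0517
time_s: 11.48
tcp_pos: [0.5218, 0.2576, 0.0919]
eef_rot: [179.4, -1.6, 27.5]
contact_force: [-5.7, -0.2, 9.5]
gripper_width: 0.0515
```

```bash
python3 -m inch '[{"x":0,"y":0,"z":0.05,"yaw":0}]';python3 -m inch '[{"x":0,"y":0,"z":0,"yaw":0}]'; python3 foot.py; python3 -m inch '[{"x":0,"y":0,"z":0,"yaw":0},{"x":0,"y":0,"z":0,"yaw":0},{"x":0,"y":0,"z":0,"yaw":0},{"x":0,"y":0,"z":0,"yaw":0},{"x":0,"y":0,"z":0,"yaw":0}]' 1; python3 foot.py
```

```text
time_s: 11.57
tcp_pos: [0.5219, 0.2576, 0.0919]
eef_rot: [179.4, -1.7, 27.6]
contact_force: [-8.3, -1.4, 12.2]
gripper_width: 0.0518
time_s: 11.65
tcp_pos: [0.5216, 0.2575, 0.0924]
eef_rot: [179.4, -1.7, 27.6]
contact_force: [-1.4, 1.1, -6.2]
gripper_width: 0.0516
t 11.65 rot [179.4  -1.7  27.6] foot mm [519.7 256.6  50.7] tilt deg [1.8 1.1] to drive, tool mm [0.5 0.4 0.7] F [-1.4  1.1 -6.2] M [0.41 0.5  0.03] w 0.0516
time_s: 12.07
tcp_pos: [0.5236, 0.2581, 0.0944]
eef_rot: [179.3, -1.9, 27.6]
contact_force: [0.7, 0.1, -0.7]
gripper_width: 0.0796
t 12.07 rot [179.3  -1.9  27.6] foot mm [521.9 257.3  52.6] tilt deg [1.5 1. ] to drive, tool mm [-1.9 -0.1  2.6] F [ 0.7  0.1 -0.7] M [-0.08  0.1  -0.01] w 0.0796
```

```bash
python3 -m inch '[{"x":0,"y":0,"z":-0.5,"yaw":0},{"x":0,"y":0,"z":-1,"yaw":0},{"x":0,"y":0,"z":-1,"yaw":0},{"x":0,"y":0,"z":-1,"yaw":0},{"x":-0.6,"y":0,"z":-1,"yaw":0}]' 1; python3 -m inch '[{"x":-1,"y":0,"z":0,"yaw":0},{"x":-1,"y":0,"z":0,"yaw":0},{"x":-0.5,"y":0,"z":0,"yaw":0},{"x":0,"y":0,"z":0,"yaw":0}]' 1; python3 look.py 5 side wrist scene
python3 - <<'E'
from geo import *
W=load('wrist5')
for n in('wrist5','scene5','side5'):
    C=cloud(load(n)).reshape(-1,3);Q=C[(np.hypot(C[:,0]-.5203,C[:,1]-.2565)<.035)&(C[:,2]>.09)&(C[:,2]<.14)]
    print(n,len(Q),np.percentile(Q[:,2],[50,80,90,95,99]).round(4))
    if n=='wrist5':
        Q=Q[(Q[:,2]>.104)];A=np.c_[Q[:,:2]-[.52,.2565],np.ones(len(Q))];s=np.linalg.lstsq(A,Q[:,2],rcond=None)[0];print('rim plane: slope deg',np.degrees(s[:2]),'z',s[2],'circ mid',(Q.min(0)+Q.max(0))/2)
a=cv2.imread('pics/side5.png')[210:300,190:290];b=cv2.imread('pics/scene5.png')[110:200,140:240];c=cv2.imread('pics/wrist5.png')
cv2.imwrite('pics/b5.png',np.hstack([cv2.resize(np.vstack([a,b]),(320,576),interpolation=cv2.INTER_CUBIC),cv2.copyMakeBorder(cv2.resize(c,(480,360)),0,216,0,0,0)]))
E
```

```text
time_s: 12.48
tcp_pos: [0.5057, 0.2489, 0.204]
eef_rot: [179.1, -1.3, 27.6]
contact_force: [0.4, 1.3, 0.6]
gripper_width: 0.0879
time_s: 12.82
tcp_pos: [0.4506, 0.2201, 0.2096]
eef_rot: [179.3, -2.0, 27.5]
contact_force: [-0.5, 0.9, 0.2]
gripper_width: 0.0876
12.9667 [0.45266078 0.22155471 0.20939164] [179.23039748  -1.97442895  27.56575657] [ 0.24364804  0.8304942  -0.63961742] 0.08743555080316423
wrist5 1680 [0.1088 0.1098 0.1102 0.1106 0.111 ]
rim plane: slope deg [-0.02838452 -0.17002858] z 0.10888985490043872 circ mid [0.52035022 0.25731008 0.10803598]
scene5 262 [0.1027 0.1087 0.1099 0.1105 0.1112]
side5 465 [0.1026 0.1084 0.1095 0.1102 0.1113]
```

View pics/b5.png

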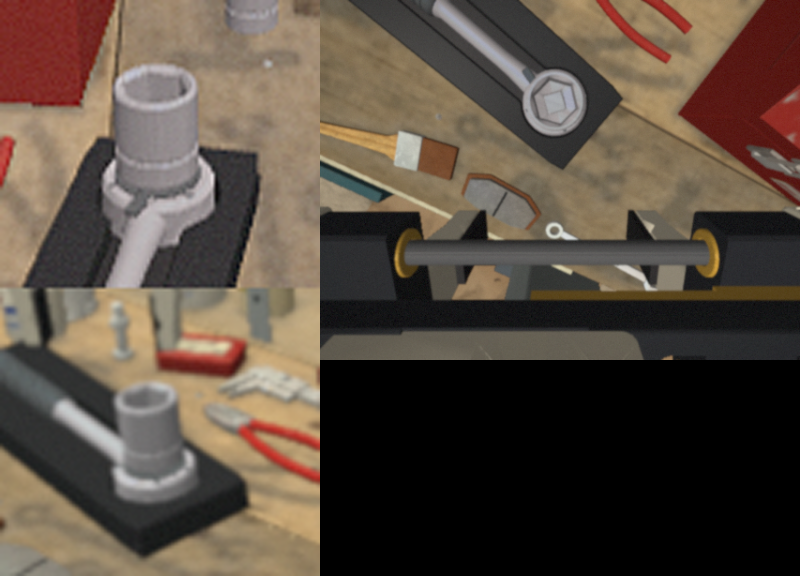

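```bash
python3 -c "
from plant import r
print(r.close_job())"
```

```text
the job is handed in; nothing more can be done
None
```

The widest socket is fully home on the ratchet's drive, and the job was handed in at about 13 s. One thing went over: the upward tug briefly peaked at about 15 N, above the 10 to 13 N you called fair.

- **Fit:** I read the square's angle from the wrist camera (about 44°) and the socket hole's (about 16°), and turned the socket to match. It dropped over the square straight away, so it did not need feeling round.
- **Pressing home:** I pressed it past the ball in small steps. The highest force I read passing the ball was 8.5 N, but readings come only at the end of each move. The foot then reached the boss, where the force peaked at about 34 N. That is firmer than ideal, and I eased off at once.
- **Tug:** I lifted in small steps, holding at about 10 N before the last step went to 15 N. The hand rose about 4 mm, more than the 1 to 2 mm expected. It went back down with no resistance, so I judge that the ball stayed in its groove. I then pressed the socket lightly home again (about 12 N) and let go.
- **Last checks:** With the gripper clear, all three cameras put the rim about 109 to 110 mm above the bench; 110 mm is expected. The socket stands level within 0.2° and is centred to about 1 mm. I never went near the other two sockets, but I did not check them again at the end.

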